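# Load a sealant barrel into the tilted dispensing stand

### The arm

A 7-joint arm with a two-finger parallel gripper is mounted at the origin on a cart in front of the work surface, level with it; the furniture and walls round the work are solid. World frame = base frame: x ahead of the robot, y to its left, z up, the work surface at z = 0. Lengths are in mm, angles in rad, forces in N, time in s.
With the tool pointing down it reaches from about 425 to 1025 mm from the base axis. Payload 9.4 kg.
Tool frame: the origin (TCP) lies where the fingers leave the gripper's body, on its centre line; the fingertips stand 73 mm ahead of it and the grasp point (between the pads) lies 54 mm ahead of it (grip_point_offset is the z of the grasp point in the tool frame, in mm); z points along the fingers, y is the line along which they close (so a half turn about z gives the same grasp; the last joint's range is limited). The gripper opens to 85 mm and grips with 20 to 120 N. Pads are 22 mm wide; open, the fingers measure 114 mm over their backs; the gripper's body (76 mm by 85 mm) begins 54 mm behind the grasp point. The pads swing forward as they close: fully open they stand 13 mm farther back than shut.
Start: joints at [1.162, 0.599, -0.003, 1.599, 0.002, 0.943, -0.08], TCP at [236.159, -685.458, 303.875] pointing down, gripper open.
Joint ranges: [-2.57, 2.57], [-0.35, 1.97], [-1.29, 1.29], [0.11, 2.56], [-1.05, 4.19], [0.11, 1.86], [-2.63, 2.63]. Speed limits (rad/s): [2.22, 2.22, 3.01, 3.01, 3.14, 3.14, 3.14].

### API

Orientations are given as a rotation vector (axis times angle).
In Python, from station import state, get_image, job_done, grip_point_offset gives the robot as it stands. The module is installed in compiled form; this text tells all that it offers.
- The arm moves only by the tool step_arm, never from a script. Its argument "series" is a list of rows, each a list of 3 entries, a list of its own where there are three numbers: the opening, from -1 (shut) to 1 (fully open), so that 0 is half open, then the shift along the tool's x, y, z in cm, then the turn about the tool's z in degrees. A call has 1 to 5 rows; each row shifts and turns the commanded pose from where the row before left it, along the tool's axes as they then stand; what a row does not reach is not made up. A row lasts 1/10 s, in which the tool goes at most 50 mm and 8.59 degrees, less where a joint would pass 70% of its speed; a pose out of reach is approached as far as the arm can. A call with a gripper value outside its range is refused whole. The fingers move at their own pace and stop on an object; the grip force is fixed at half the most. Time passes only in rows, so rows that do not move let the fingers close. It gives the time, the measured TCP pose, the force, the opening and the grip force at its end, in the units of the state.
- state(): the state, without advancing time (a new reading comes with each control period).
- get_image(name): name is "scene" or "top" or "wrist"; returns a dict with "color" (420x560x3 uint8, blue, green, red), "fx", "fy", "cx", "cy" (pixels), "k1" (the pictures are not rectified: a ray, as slopes to the right and down, at radius r is drawn at 1 + k1 r^2 times it, then the intrinsics apply), "T" (4x4, takes a point from camera to world coordinates). Camera axes: x right, y up, looking along -z (the intrinsics and any distortion apply to the point x, -y, -z); pixel columns grow to the right and rows downward; lengths in mm; the calibration is good to about 2 mm. A picture is of the moment at which its call begins. There is no depth.
- job_done(): hands the job in; it is judged then, once.
The state is a dict: "time_s": time; "qpos": joint angles; "qd": joint speeds; "effort": joint torques, N m; "tool_pos": TCP position; "eef_rot": TCP orientation; "contact_force": force on the tool from outside, world axes, zero at the start; "torque": the same for the moment, N m; "grip_width": finger opening in mm; "grasp_force": force on a finger pad.
Only numpy, scipy, OpenCV 4.12 (cv2) and the standard library are available. Lean on these libraries where they do the work, as an engineer would, in place of code of your own. Each camera call takes 0.05 s, during which the arm holds its last target. There are 200 camera calls.

### The job

Load the large sealant barrel from the rack into the dispensing stand: slide it sideways into the slotted holder, with the two wings of its flange captured under the holder's lips, until it is fully home at the closed end of the slot. Then swing the keeper bar fully shut across the slot's mouth. Leave the slim barrel in the rack, do not move the load cell or the tape measure, and let go of everything.

Things in the scene. Friction and masses are not known exactly. Their poses are not given: they have to be found in the camera images.
- large_flange (a point): Large sealant barrel (loose, 0.1 to 0.2 kg): centre of its flange's underside, half-way up. z runs along the barrel to the cap, x across the two flange wings (same after a half turn). Flange 66 (x) by 40 (y) by 6 mm. Amber barrel 32 mm thick below it, then a cone and 12 mm tip, to z = -82 mm. It hangs upright by its flange in one of the rack's end holes, turned by up to 0.5 rad against the rack.
- large_cap (a point): Middle of the large barrel's round black ribbed cap, the place to grip it: 36 mm in diameter, from 6 to 52 mm above the flange's underside (this point: 29 mm), same axes as large_flange. A 16 mm thick air fitting stands on the cap, up to 66 mm above the flange's underside.
- slim_flange (a point): Slim barrel (loose), same point, axes and heights as the large one: barrel 20 mm, cap 24 mm in diameter, flange 52 by 26 mm. It hangs in the rack's other end hole and stays there.
- rack: Fixed sheet-steel rack, 84 (x) by 264 (y) by 100 mm high, origin under its centre. Three through holes 36 mm in diameter in its 8 mm thick top plate, at y = -85, 0 and 85 mm; flanges rest on its top. The middle hole is empty.
- seat (a point): Dispensing stand's fixed holder, tilted 25 degrees: where the large flange's underside centre lies when home (the barrel can go 2 mm farther). z: plate normal, 25 degrees from vertical, top leaning to the robot side; x up the slope, away from the robot; y level, out of the mouth: the barrel goes in along -y, its x along this x (or -x). Floor plate z -10 to 0, x -45 to 45, y -45 to 24 mm.
- mouth (a point): Middle of the slot's open mouth, at y = 24 mm from the seat, same axes. Slot for the barrel: 36 mm wide, through the floor plate, with a round end about the seat. Channel for the flange on the floor: 70 mm wide between side walls, 9 mm high under two lips that cover the wings, back stop at y = -24 mm from the seat. Lips' top 14 mm above the floor, gap between them 42 mm.
- stand: Fixed dispensing stand: grey base plate x -75 to 105 mm, 150 mm wide, 15 mm high; column 30 by 40 mm centred at x = 78 mm with a knuckle up to z = 190 mm; origin on the table, 140 mm straight under the seat; x points away from the robot side, y to the mouth's side. Free room under the holder for the barrel.
- keeper (a joint): Swing keeper, a flat steel bar that shuts the mouth, turning about the seat's z at keeper_pivot: 0 = shut on its stop, more is open, up to 2.6 rad. In the seat's axes its knob is at the pivot + 90 mm * (-cos q, sin q, 0). Stiff pivot (0.05 N m): stays where it is left. Starts open at 1.75 to 2.4 rad, clear of the barrel's way in.
- keeper_pivot (a point): The keeper's pivot, fixed on the holder at x = 42, y = 31, z = 0 mm in the seat's axes. The bar is 12 mm wide and lies at z = 0 to 6 mm.
- keeper_knob (a point): Upright round black knob at the keeper's free end, 14 mm in diameter, standing along the seat's z from 12 to 48 mm above the holder's floor; this point is on its axis at 36 mm. Pinch it or push it.
- load_cell: White S-shaped load cell, 25 by 62 by 63 mm, near the stand; origin at its foot. Leave it alone.
- tape_measure: Black and yellow tape measure, 37 by 72 by 64 mm, beyond the work; origin at its foot. Leave it alone.
Things that resemble listed ones, but are neither listed nor needed, are in the scene too. What is shaped like the part that bears large_flange but blue, brown or red is not meant.

How it is judged (in metres and radians):
On the way, in this order (a step that is already met when the one before it is completed fails the run):
1. the large barrel is home in the holder, its wings under the lips, the keeper still open (y of large_flange in the frame of seat below 0.006 m and z of large_flange in the frame of seat between -0.003 and 0.005 m and angle between the x axis of large_flange and the x axis of seat, either way round below 0.2 rad and angle between the z axis of large_flange and the z axis of seat, either way round below 0.12 rad and distance between large_flange and seat below 0.008 m and value of joint keeper above 0.5 rad), for 0.2 s.
2. the keeper is shut across the mouth (value of joint keeper below 0.12 rad), for 0.2 s.
At the end, for the whole second after the job is handed in: The large barrel rests within 8 mm of the seat, at most 5 mm off the floor plate, its axis within 0.12 rad of the plate's normal, its wings under the lips within 0.2 rad of across the slot; the keeper is shut within 0.12 rad; the slim barrel hangs in its hole, moved under 20 mm (distance between large_flange and seat below 0.008 m and z of large_flange in the frame of seat below 0.005 m and angle between the x axis of large_flange and the x axis of seat, either way round below 0.2 rad and angle between the z axis of large_flange and the z axis of seat, either way round below 0.12 rad and value of joint keeper below 0.12 rad and linear speed of large_barrel below 0.02 m/s and z of slim_flange in the frame of rack between 0.095 and 0.106 m and distance of slim_flange from where it was at the start of the episode below 0.02 m); the robot touches nothing.
It fails at once if the slim barrel is taken out or knocked about (distance of slim_flange from where it was at the start of the episode above 0.03 m).
It fails at once if the load cell is moved (distance of load_cell from where it was at the start of the episode above 0.03 m).
It fails at once if the tape measure is moved (distance of tape_measure from where it was at the start of the episode above 0.03 m).
It also fails if it takes over 64 s, if anything falls off the work surface, if the arm or the gripper's body presses on something with over 40 N, if the wrist force passes 120 N, or if a joint passes its speed limit or range.

## Working session

There is one attempt and no reset: what is moved stays moved. The work goes in short steps, Python scripts to look and compute and a tool call to move; the robot and the scene stay as the last step left them, time stands still between calls to the robot, and variables do not carry over. Pictures are saved under pics/ and viewed, at most 10 in all, crops included, and the job is handed in when it is done.

Besides the shell and the picture viewer there is one more tool, called after "Emit:" by a JSON object that holds its "op" and its "data". step_arm: Moves the arm, as the interface text tells. Its arguments: {"type":"object","properties":{"series":{"type":"array","items":{"type":"array"}}},"required":["series"]}

```bash
mkdir -p pics
cat > h.py <<'E'
import numpy as np, cv2
from station import state, get_image, job_done, grip_point_offset
from scipy.spatial.transform import Rotation as R
def ray(im,u,v):
    K=np.array([[im['fx'],0,im['cx']],[0,im['fy'],im['cy']],[0,0,1.]])
    p=cv2.undistortPoints(np.array([[[u,v]]],float),K,np.array([im['k1'],0,0,0.]))[0,0]
    T=np.array(im['T']); d=T[:3,:3]@np.array([p[0],-p[1],-1]); return T[:3,3],d/np.linalg.norm(d)
def onz(im,u,v,z):
    o,d=ray(im,u,v); return o+d*(z-o[2])/d[2]
def proj(im,P):
    T=np.array(im['T']); c=(np.asarray(P,float)-T[:3,3])@T[:3,:3]
    x,y=c[...,0]/-c[...,2],-c[...,1]/-c[...,2]; f=1+im['k1']*(x*x+y*y)
    return np.stack([im['fx']*x*f+im['cx'],im['fy']*y*f+im['cy']],-1)
def two(i1,p1,i2,p2):
    o1,d1=ray(i1,*p1);o2,d2=ray(i2,*p2)
    s=np.linalg.lstsq(np.stack([d1,-d2],1),o2-o1,rcond=None)[0]
    a,b=o1+s[0]*d1,o2+s[1]*d2; return (a+b)/2,np.linalg.norm(a-b)
E
python3 - <<'E'
from h import *
import pickle
ims={n:get_image(n) for n in ("scene","top","wrist")}
pickle.dump(ims,open('i0.pkl','wb'))
for n in ims: print(n,ims[n]['fx'],ims[n]['k1'],np.round(ims[n]['T'],2).tolist())
for n in ("scene","top"): cv2.imwrite(f'pics/{n}0.png',cv2.resize(ims[n]['color'],(800,600),interpolation=cv2.INTER_CUBIC))
print(grip_point_offset, state())
E
```

```text
scene 414.04148698284956 -0.03314783476011765 [[-0.84, 0.25, -0.48, -96.48], [-0.54, -0.43, 0.72, 992.13], [-0.02, 0.87, 0.5, 816.83], [0.0, 0.0, 0.0, 1.0]]
top 528.4336696582759 -0.03399585325753931 [[-0.0, 0.99, -0.1, 378.19], [-1.0, -0.0, -0.01, -32.32], [-0.01, 0.1, 0.99, 1755.36], [0.0, 0.0, 0.0, 1.0]]
wrist 309.3481404923256 -0.01645654863533262 [[0.33, 0.9, 0.29, 311.08], [-0.95, 0.31, 0.1, -660.09], [-0.0, -0.31, 0.95, 373.06], [0.0, 0.0, 0.0, 1.0]]
53.900000000000006 {'time_s': 0.15, 'qpos': array([ 1.16224837,  0.59997964, -0.00257269,  1.59992516,  0.00177248,
        0.94287004, -0.07978454]), 'qd': array([ 2.05321916e-03, -1.15923197e-03, -9.67053843e-04, -1.00829896e-03,
        3.07807226e-05,  1.78617285e-04, -1.01613124e-03]), 'effort': array([ 1.53676006e-03, -7.76999617e+01,  1.56611424e+00, -2.58238131e+01,
        1.24740400e-02,  6.76080948e-03,  1.73876956e-06]), 'tool_pos': array([ 236.14034257, -685.20014192,  303.19467124]), 'eef_rot': array([-3.09729193e+00, -5.18813907e-01,  4.21077576e-04]), 'contact_force': array([ 0.42230693, -0.74188123, -0.07150559]), 'torque': array([-0.01862938,  0.04248365,  0.02114791]), 'grasp_force': 0.0, 'grip_width': 85.12580647104627}
```

View pics/scene0.png

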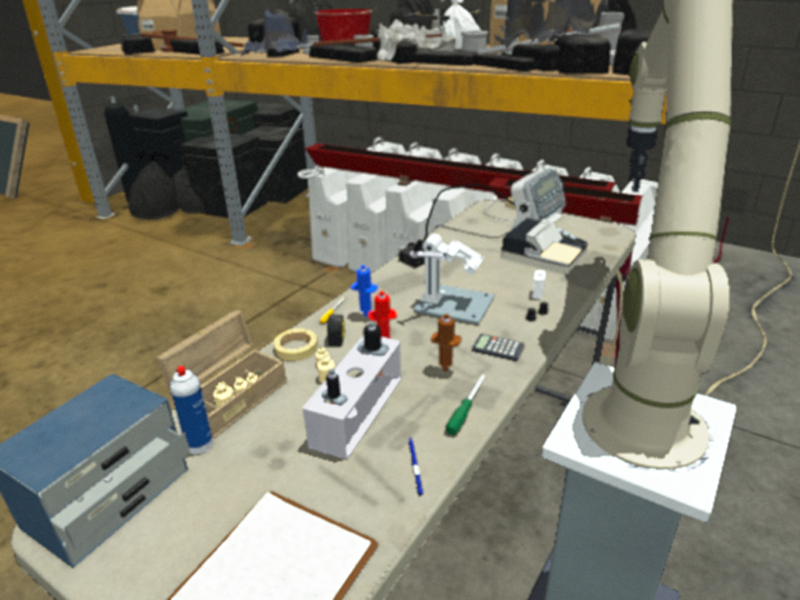

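View pics/top0.png

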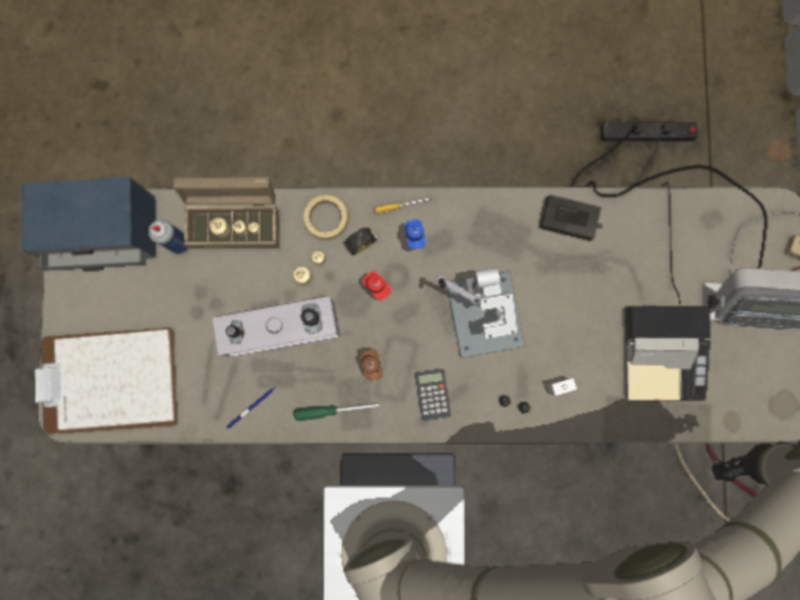

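Scene: rack at about (355,395) with the large barrel in its far end at (372,338). The stand is at (450,290). In the top view the rack is at (275,327), the large cap at (311,317) and the stand at (486,312), with the mouth to the left. Enlarging these.

Run:
```python
from h import *
import pickle
ims=pickle.load(open('i0.pkl','rb'))
a=ims['top']['color'][180:260,145:375]; b=ims['scene']['color'][150:330,200:360]
a=cv2.resize(a,None,fx=3.45,fy=3.45,interpolation=cv2.INTER_CUBIC)
b=cv2.resize(ims['scene']['color'][160:235,265:350],None,fx=4,fy=4,interpolation=cv2.INTER_CUBIC)
c=cv2.resize(ims['scene']['color'][215:325,205:290],None,fx=2.7,fy=2.7,interpolation=cv2.INTER_CUBIC)
out=np.zeros((600,800,3),np.uint8); out[:a.shape[0],:a.shape[1]]=a; out[290:290+b.shape[0],:b.shape[1]]=b; out[290:290+c.shape[0],400:400+c.shape[1]]=c
cv2.imwrite('pics/c0.png',out)
im=ims['top']; t=im['color']
# rack mask (lilac-white) in top
hsv=cv2.cvtColor(t,cv2.COLOR_BGR2HSV)
m=((t.min(2)>110)&(t[...,0]>=t[...,2].astype(int)-2)).astype(np.uint8); m[:, :148]=0; m[:,240:]=0; m[:205]=0; m[255:]=0
n,l,s,_=cv2.connectedComponentsWithStats(m); k=1+s[1:,4].argmax(); print(s[k])
pts=np.argwhere(l==k)[:,::-1].astype(np.float32); r=cv2.minAreaRect(pts); print(r)
for p in cv2.boxPoints(r): print(p,onz(im,*p,100).round(1))
print('ctr',onz(im,*r[0],100))
# base plate
for n,p,z in [('cap',(311/1.4286,317/1.4286),150),('slim',(234/1.4286,331/1.4286),150),('stand',(486/1.4286,313/1.4286),15)]: print(n,onz(im,*p,z).round(1))
```

```text
[210 211  17  24 161]
((218.3470458984375, 222.5117645263672), (22.855560302734375, 15.952873229980469), 85.60128784179688)
[209.51764 211.72942] [561.3 206.2 100. ]
[225.42352 210.50587] [565.1 155.9 100. ]
[227.17645 233.29411] [493.  149.8 100. ]
[211.27057 234.51765] [489.2 199.8 100. ]
ctr [527.07614846 177.91059963 100.        ]
cap [524.5 173.6 150. ]
slim [494.8 338.4 150. ]
stand [ 545.1 -214.5   15. ]
```

View pics/c0.png

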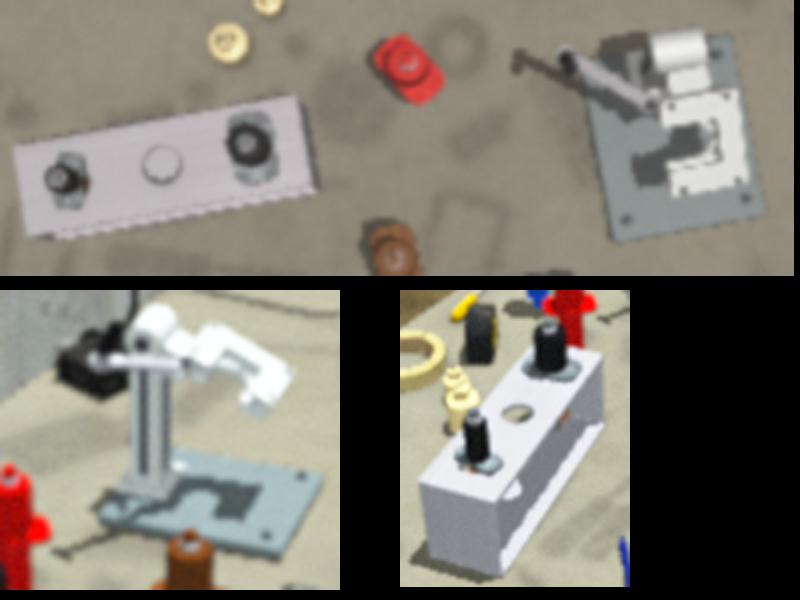

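Crop: rack top corners at about (13,147),(300,95),(318,190). The large barrel is at (249,140) with its wings nearly up-down. The holder is at (662-750, 90-197) with the mouth to the left and the knob at (568,57). I'll fly the wrist camera over the stand for a closer look.

Emit:
{"op": "step_arm", "data": {"series": [[1,[3.4,-2.9,-1.1],0],[1,[3.4,-2.9,-1.1],0],[1,[3.4,-2.9,-1.1],0],[1,[3.4,-2.9,-1.1],0],[1,[3.4,-2.9,-1.1],0]]}}

```text
time_s: 0.65
tool_pos: [350.3, -491.3, 359.1]
eef_rot: [-3.098, -0.519, 0.0]
contact_force: [0.1, 0.8, -0.3]
grip_width: 85.4
grasp_force: 0.0
```

Emit:
{"op": "step_arm", "data": {"series": [[1,[3.4,-2.9,-1.1],0],[1,[3.4,-2.9,-1.1],0],[1,[3.4,-2.9,-1.1],0],[1,[3.4,-2.9,-1.1],0],[1,[3.4,-2.9,-1.1],0]]}}

```text
time_s: 1.15
tool_pos: [463.7, -298.8, 414.3]
eef_rot: [3.098, 0.519, -0.0]
contact_force: [0.6, -0.2, 0.4]
grip_width: 85.3
grasp_force: 0.0
```

Emit:
{"op": "step_arm", "data": {"series": [[1,[3.4,-2.9,-1.1],0],[1,[3.4,-2.9,-1.1],0],[1,[3.4,-2.9,-1.1],0],[1,[0,0,0],8],[1,[0,0,0],0]]}}

```text
time_s: 1.65
tool_pos: [531.7, -183.8, 446.9]
eef_rot: [3.127, 0.302, -0.0]
contact_force: [0.4, -0.5, 0.3]
grip_width: 85.3
grasp_force: 0.0
```

Run:
```python
from h import *
import pickle
im=get_image('wrist'); pickle.dump(im,open('ws.pkl','wb'))
cv2.imwrite('pics/ws.png',cv2.resize(im['color'],(800,600),interpolation=cv2.INTER_CUBIC))
s=state(); print(s['time_s'],s['tool_pos'],R.from_rotvec(s['eef_rot']).as_matrix().round(4))
```

```text
1.7 [ 531.0649378  -184.97563517  446.60297686] [[ 9.810e-01  1.939e-01 -7.000e-04]
 [ 1.939e-01 -9.810e-01 -4.000e-04]
 [-8.000e-04  3.000e-04 -1.000e+00]]
```

View pics/ws.png

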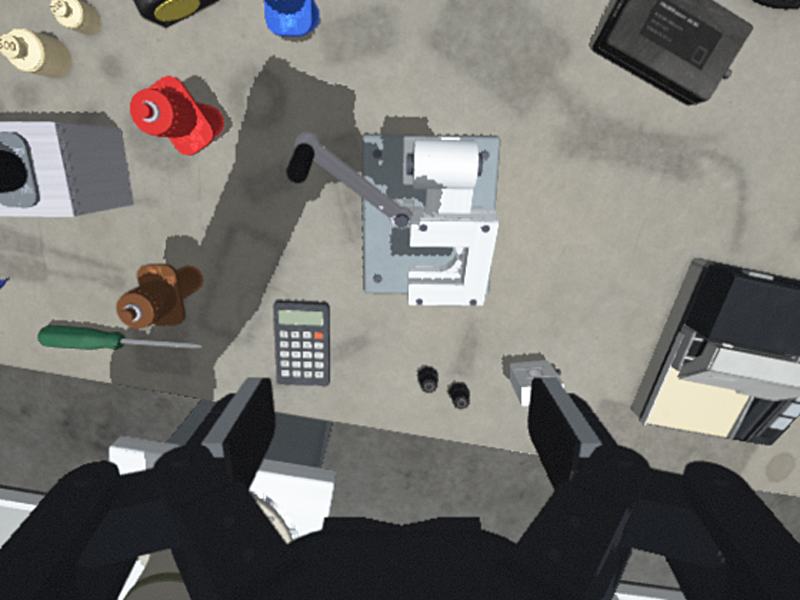

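The wrist view shows the stand: base plate corners at (362,135), (499,137) and (363,292). The holder top corners are at about (412,212), (497,216), (487,305) and (409,305), the keeper pivot at (401,219), and the knob at (308,140)-(297,172). Next I compute the stand pose from these corners, then move on to the barrel.

```bash
cat >> h.py <<'E'
def seatT(x,y,yaw):  # seat frame in world
    Rz=R.from_euler('z',yaw).as_matrix(); Ry=R.from_euler('y',-np.radians(25)).as_matrix()
    T=np.eye(4); T[:3,:3]=Rz@Ry; T[:3,3]=[x,y,140]; return T
E
python3 - <<'E'
from h import *
import pickle
from scipy.optimize import least_squares
im=pickle.load(open('ws.pkl','rb')); g=cv2.cvtColor(im['color'],cv2.COLOR_BGR2GRAY)
pk=np.array([[362,135],[499,137],[363,292],[412,212],[497,216],[487,305],[409,305]],np.float32)/1.4286
p=cv2.cornerSubPix(g,pk.reshape(-1,1,2).copy(),(3,3),(-1,-1),(3,50,.01)).reshape(-1,2); print((p*1.4286).round(1).tolist())
B=np.array([[105,75,15],[105,-75,15],[-75,75,15]],float)
H=np.array([[45,24,14],[45,-45,14],[-45,-45,14],[-45,24,14]],float)
def f(v,r=False):
    x,y,w=v; Rz=R.from_euler('z',w).as_matrix(); T=seatT(x,y,w)
    P=np.vstack([B@Rz.T+[x,y,0],H@T[:3,:3].T+T[:3,3]])
    return (proj(im,P)-p).ravel()
s=least_squares(f,[545,-215,.19],loss='soft_l1'); print(s.x, f(s.x).reshape(-1,2).round(1).tolist())
T=seatT(*s.x); print('mouth',(T@[0,24,0,1])[:3])
# keeper angle
Tp=lambda q: (T@np.array([42-90*np.cos(q),31+90*np.sin(q),48,1]))[:3]
for q in np.arange(1.6,2.5,.1): print(round(q,1),(proj(im,Tp(q))*1.4286).round(0).tolist())
print('pivot',proj(im,(T@[42,31,6,1])[:3])*1.4286)
E
```

```text
[[362.0, 134.89999389648438], [498.29998779296875, 136.39999389648438], [363.6000061035156, 290.70001220703125], [412.0, 212.0], [497.0, 216.0], [487.0, 305.0], [408.0, 304.0]]
[ 5.32523464e+02 -2.15961837e+02  1.84516066e-01] [[-0.8, -1.8], [2.0, -2.0], [0.2, 1.6], [-0.9, 5.3], [1.6, 3.0], [-2.2, -1.0], [0.4, -0.7]]
mouth [ 528.12016414 -192.36923296  140.        ]
1.6 [277.0, 245.0]
1.7 [276.0, 235.0]
1.8 [276.0, 224.0]
1.9 [277.0, 214.0]
2.0 [280.0, 203.0]
2.1 [284.0, 193.0]
2.2 [289.0, 182.0]
2.3 [297.0, 172.0]
2.4 [305.0, 163.0]
pivot [401.68881343 217.13792866]
```

Emit:
{"op": "step_arm", "data": {"series": [[1,[0.7,-4.8,0],0],[1,[0.7,-4.8,0],0],[1,[0.7,-4.8,0],0],[1,[0.7,-4.8,0],0],[1,[0.7,-4.8,0],0]]}}

```text
time_s: 2.2
tool_pos: [519.2, 57.3, 446.7]
eef_rot: [3.126, 0.303, -0.0]
contact_force: [1.6, -0.3, -0.7]
grip_width: 85.1
grasp_force: 0.0
```

Emit:
{"op": "step_arm", "data": {"series": [[1,[0.7,-4.8,0],0],[1,[0,-2,2],0],[1,[0,0,3],0],[1,[0,0,2],0],[1,[0,0,0],0]]}}

```text
time_s: 2.7
tool_pos: [512.6, 123.6, 374.2]
eef_rot: [3.125, 0.304, -0.008]
contact_force: [-0.5, -1.2, 0.3]
grip_width: 85.1
grasp_force: 0.0
```

Run:
```python
from h import *
import pickle
im=get_image('wrist'); pickle.dump(im,open('wb.pkl','wb'))
cv2.imwrite('pics/wb.png',cv2.resize(im['color'],(800,600),interpolation=cv2.INTER_CUBIC))
s=state(); print(s['time_s'],s['tool_pos'],R.from_rotvec(s['eef_rot']).as_matrix().round(4))
```

```text
2.75 [513.34444833 123.90616928 375.89788664] [[ 9.814e-01  1.917e-01 -2.800e-03]
 [ 1.917e-01 -9.815e-01 -1.200e-03]
 [-3.000e-03  6.000e-04 -1.000e+00]]
```

View pics/wb.png

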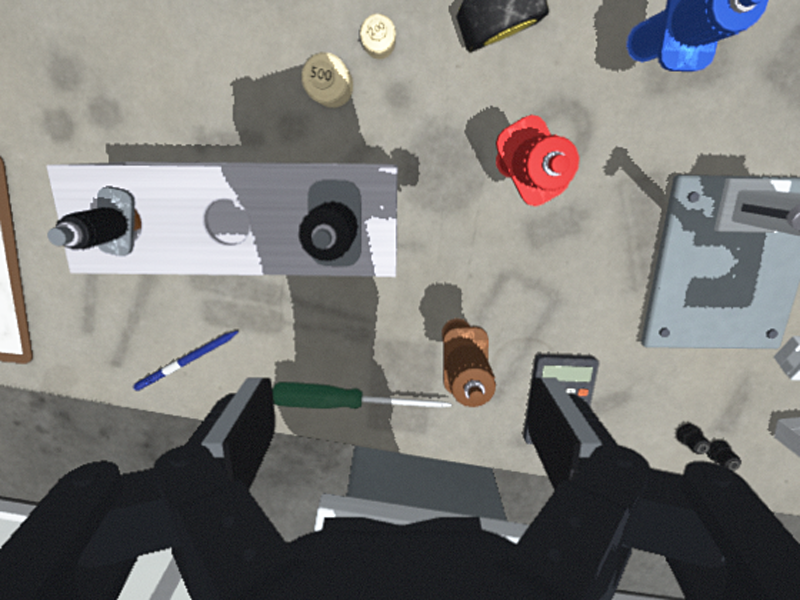

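Run:
```python
from h import *
import pickle
im=pickle.load(open('ws.pkl','rb')); wb=pickle.load(open('wb.pkl','rb'))
a=cv2.resize(im['color'][85:220,245:355],None,fx=4.4,fy=4.4,interpolation=cv2.INTER_CUBIC)
b=cv2.resize(wb['color'][115:195,205:280],None,fx=4,fy=4,interpolation=cv2.INTER_CUBIC)
b=np.clip(b.astype(float)*1.6,0,255).astype(np.uint8)
out=np.zeros((600,800,3),np.uint8); out[:a.shape[0],:a.shape[1]]=a; out[:b.shape[0],490:490+b.shape[1]]=b
cv2.imwrite('pics/c1.png',out)
z=1.4286
for p in [(362,135),(498.3,136.4),(363.6,290.7)]: print('base',onz(im,p[0]/z,p[1]/z,15).round(1))
for n,p,h in [('fit',(323,237),166),('cap',(328,230),152)]+[('fl',q,106) for q in [(309,180),(362,180),(362,265)]]+[('rack',q,100) for q in [(48,165),(397,168),(396,276),(69,273)]]: print(n,onz(wb,p[0]/z,p[1]/z,h).round(1))
```

```text
base [ 619.5 -124.6   15. ]
base [ 646.1 -268.2   15. ]
base [ 447.7 -155.3   15. ]
fit [530.  176.7 166. ]
cap [532.2 176.  152. ]
fl [557.2 201.1 106. ]
fl [564.7 162.5 106. ]
fl [500.7 151.8 106. ]
rack [530.5 397.7 100. ]
rack [577.9 138.7 100. ]
rack [495.3 123.6 100. ]
rack [447.  384.9 100. ]
```

View pics/c1.png

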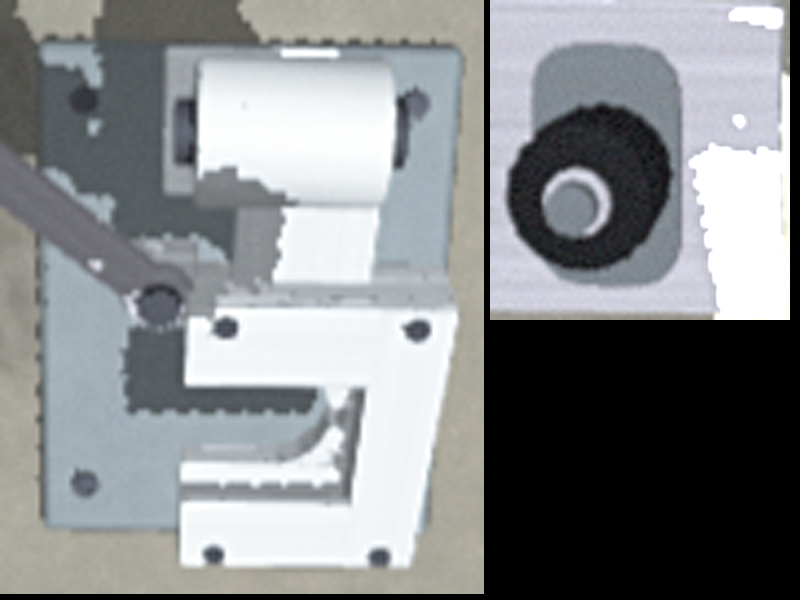

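Run:
```python
from h import *
import pickle
from scipy.optimize import least_squares
im=pickle.load(open('ws.pkl','rb'))
c=np.array([[40,43],[462,47],[44,525],[190,307],[456,310],[411,567],[180,566]])/4.4+[245,85]
piv=np.array([158,305])/4.4+[245,85]
H=np.array([[45,24,14],[45,-45,14],[-45,-45,14],[-45,24,14]],float)
for zb in (0,15,None):
    B=np.array([[105,75,zb or 0],[105,-75,zb or 0],[-75,75,zb or 0]],float)
    def f(v):
        x,y,w=v; Rz=R.from_euler('z',w).as_matrix(); T=seatT(x,y,w)
        P=H@T[:3,:3].T+T[:3,3]
        if zb is not None: P=np.vstack([B@Rz.T+[x,y,0],P])
        return (proj(im,P)-c[-len(P):]).ravel()
    s=least_squares(f,[545,-215,.19]); print(zb,s.x.round(3), f(s.x).reshape(-1,2).round(1).tolist())
    T=seatT(*s.x); print((proj(im,(T@[42,31,8,1])[:3])-piv).round(1))
    for q in (2.2,2.3,2.4): print(q,(proj(im,(T@np.array([42-90*np.cos(q),31+90*np.sin(q),48,1]))[:3])*1.4286).round(0).tolist())
```

```text
0 [ 5.30628e+02 -2.16493e+02  1.80000e-01] [[-0.3, -0.6], [-1.0, -0.3], [0.3, -1.0], [-0.4, 0.6], [1.0, 0.7], [0.1, 0.2], [0.0, -0.2]]
[0.5 0.3]
2.2 [290.0, 185.0]
2.3 [297.0, 175.0]
2.4 [306.0, 166.0]
15 [ 5.30812e+02 -2.16347e+02  1.80000e-01] [[-1.1, -1.2], [1.0, -0.7], [-0.5, 1.5], [-0.5, 0.4], [0.9, 0.5], [0.0, 0.0], [-0.1, -0.4]]
[0.5 0.1]
2.2 [290.0, 184.0]
2.3 [297.0, 174.0]
2.4 [306.0, 165.0]
None [ 5.30962e+02 -2.16187e+02  1.83000e-01] [[-0.7, 0.3], [0.7, 0.2], [0.1, -0.2], [-0.0, -0.4]]
[0.2 0. ]
2.2 [290.0, 184.0]
2.3 [297.0, 175.0]
2.4 [305.0, 165.0]
```

Seat is at about (531,-216,140), yaw 0.182, with the keeper at about 2.3 rad. The large barrel is at (529.5,176.8), wings at about 10° (parallel to the rack). I'll descend and grasp the cap 38-40 mm above the flange's underside, closing across the wings' direction.

Emit:
{"op": "step_arm", "data": {"series": [[1,[1.3,-2.45,0],0.6],[1,[1.3,-2.43,2.4],0],[1,[0,0,4],0],[1,[0,0,4],0],[1,[0,0,0],0]]}}

```text
time_s: 3.25
tool_pos: [529.1, 176.7, 269.9]
eef_rot: [3.126, 0.286, -0.009]
contact_force: [0.0, -0.5, -0.0]
grip_width: 85.4
grasp_force: 0.0
```

Run:
```python
from h import *
im=get_image('wrist'); 
cv2.imwrite('pics/w2.png',cv2.resize(im['color'],(800,600),interpolation=cv2.INTER_CUBIC))
s=state(); M=R.from_rotvec(s['eef_rot']).as_matrix(); print(s['tool_pos'],np.degrees(np.arctan2(M[1,0],M[0,0])))
d=np.array([529.5,176.8,192])-s['tool_pos']; print('tool delta cm',(M.T@d/10).round(2))
P=np.array([[529.5,176.8,152],[529.5,176.8,166]]); print(proj(im,P)*1.4286)
```

```text
[530.03462521 177.21031707 272.44627607] 10.41862709806439
tool delta cm [-0.04  0.02  8.04]
[[399.40004611 331.33717369]
 [399.32943141 344.07503809]]
```

View pics/w2.png

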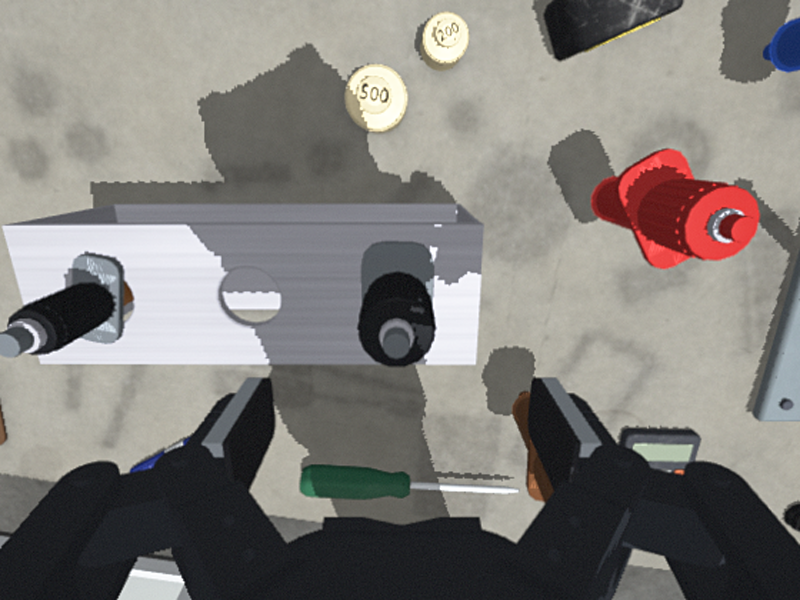

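The fitting top is at (397,342), within 2 px of the prediction (399,344), so the aim is good. Descend and close.

Emit:
{"op": "step_arm", "data": {"series": [[1,[0,0,3.5],0],[1,[0,0,3],0],[1,[0,0,1.5],0],[1,[0,0,0],0],[-1,[0,0,0],0]]}}

```text
time_s: 3.8
tool_pos: [531.4, 178.2, 195.1]
eef_rot: [-3.128, -0.284, -0.004]
contact_force: [1.2, 0.3, -0.6]
grip_width: 73.2
grasp_force: 0.0
```

Emit:
{"op": "step_arm", "data": {"series": [[-1,[0,0,0],0],[-1,[0,0,0],0],[-1,[0,0,0],0],[-1,[0,0,0],0],[-1,[0,0,0],0]]}}

```text
time_s: 4.3
tool_pos: [530.7, 178.3, 194.4]
eef_rot: [-3.128, -0.285, -0.003]
contact_force: [-2.2, -0.8, 10.7]
grip_width: 34.9
grasp_force: 58.8
```

Emit:
{"op": "step_arm", "data": {"series": [[-1,[0,0,-2],0],[-1,[0,0,-2],0],[-1,[0,0,-2],0],[-1,[0,0,0],0],[-1,[0,0,0],0]]}}

```text
time_s: 4.8
tool_pos: [530.1, 178.0, 253.1]
eef_rot: [-3.129, -0.285, -0.001]
contact_force: [-0.4, -0.2, -1.4]
grip_width: 34.7
grasp_force: 60.2
```

Grasped and lifted 59 mm, with the tip still in its hole. Now I tilt the barrel about the pads by drawing the cap toward the robot with the tip held by the hole's edge.

Emit:
{"op": "step_arm", "data": {"series": [[-1,[-1.2,0,0],0],[-1,[-1,0,0],0],[-1,[-1,0,0],0],[-1,[-0.8,0,0],0],[-1,[0,0,0],0]]}}

```text
time_s: 5.3
tool_pos: [490.5, 171.1, 252.6]
eef_rot: [-3.128, -0.286, -0.001]
contact_force: [3.2, 0.6, 2.0]
grip_width: 34.1
grasp_force: 60.5
```

Run:
```python
from h import *
s=state(); print(s['tool_pos'],s['contact_force'],s['torque'],s['grip_width'])
```

```text
[490.46809592 171.06965884 252.64089224] [3.18989675 0.59374053 2.00395823] [ 0.35287169 -0.7488471   0.00659741] 34.13202656668822
```

Emit:
{"op": "step_arm", "data": {"series": [[-1,[-0.9,0,0],0],[-1,[-0.9,0,0],0],[-1,[0,0,0],0],[-1,[0,0,-4],0],[-1,[0,0,-4],0]]}}

```text
time_s: 5.8
tool_pos: [471.6, 167.1, 332.2]
eef_rot: [3.127, 0.286, -0.01]
contact_force: [1.7, 0.7, -2.5]
grip_width: 34.4
grasp_force: 60.4
```

Emit:
{"op": "step_arm", "data": {"series": [[-1,[0,0,-4],0],[-1,[0,0,-3],0],[-1,[0,0,0],0],[-1,[0,0,0],0],[-1,[0,0,0],0]]}}

```text
time_s: 6.3
tool_pos: [472.2, 167.1, 401.2]
eef_rot: [3.128, 0.285, -0.005]
contact_force: [0.2, -0.5, -1.5]
grip_width: 34.5
grasp_force: 60.6
```

Run:
```python
from h import *
import pickle
im={n:get_image(n) for n in ('scene','top','wrist')}; pickle.dump(im,open('t.pkl','wb'))
s=state(); print(s['tool_pos'],s['contact_force'],s['grip_width'])
g=s['tool_pos']-[0,0,54]; p=proj(im['scene'],g).astype(int); print(p, proj(im['wrist'],g))
a=im['scene']['color'][max(p[1]-60,0):p[1]+75,max(p[0]-60,0):p[0]+60]
a=cv2.resize(a,None,fx=3.3,fy=3.3,interpolation=cv2.INTER_CUBIC)
b=cv2.resize(im['wrist']['color'][100:420,120:440],(400,400),interpolation=cv2.INTER_CUBIC)
out=np.zeros((600,800,3),np.uint8); out[:a.shape[0],:a.shape[1]]=a[:600,:400]; out[:400,400:]=b
cv2.imwrite('pics/t.png',out)
```

```text
[472.65571662 167.36950608 401.47612624] [-0.0922082  -0.42528558 -0.60778382] 34.491610840375294
[275 171] [279.4383071  287.30907677]
```

View pics/t.png

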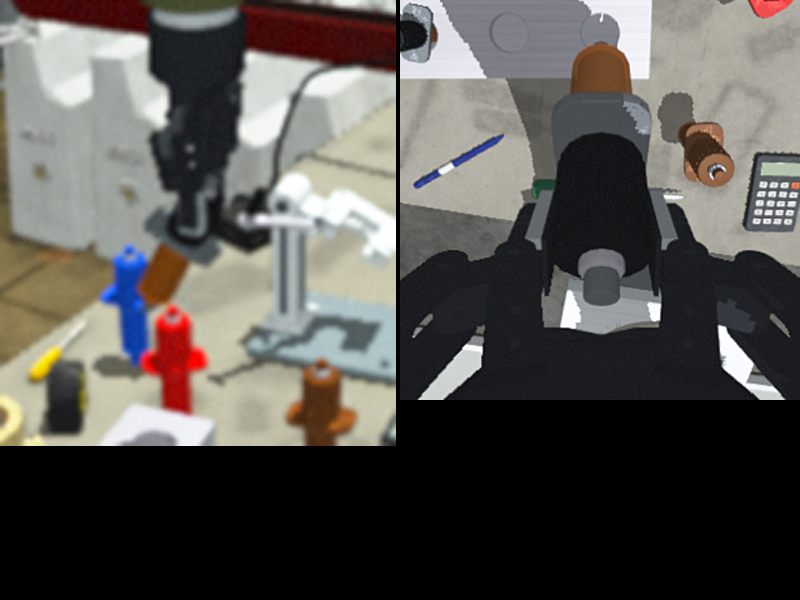

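The scene crop at left shows the barrel tilted with its tip away from the robot. In the wrist crop at right, the fitting's end is at (602,290) and the flange's far edge at v≈94. Next: work out the tilt and the path to the mouth.

```bash
cat >> h.py <<'E'
SEAT=(530.8,-216.3,.182)
def rep(h=40, pts=()):
    """print tool-frame deltas (cm) to bring flange origin (grip h above it, tilt 25) to seat-frame points"""
    s=state(); M=R.from_rotvec(s['eef_rot']).as_matrix(); T=seatT(*SEAT)
    fl=s['tool_pos']+M@[0,0,53.9]-h*T[:3,2]
    print('t',s['time_s'],'yaw',np.degrees(np.arctan2(M[1,0],M[0,0])).round(2),'F',s['contact_force'].round(1),'w',round(s['grip_width'],1),'flange in seat',((fl-T[:3,3])@T[:3,:3]).round(1))
    for p in pts: print(p,'delta',(M.T@((T@[*p,1])[:3]-fl)/10).round(2))
    return s,M
E
python3 - <<'E'
from h import *
import pickle
im=pickle.load(open('t.pkl','rb'))['wrist']
s,M=rep(40,[(0,90,60),(0,90,20),(0,65,18),(0,10,18)])
g=s['tool_pos']+M@[0,0,53.9]
for th in np.radians([19,21,23,25,27]):
    z=-np.sin(th)*M[:,0]-np.cos(th)*M[:,2]; x=np.cos(th)*M[:,0]-np.sin(th)*M[:,2]
    P=[g+26*z, g-34*z+33*x, g-40*z+33*x, g-55*z+16*x]
    print(np.degrees(th).round(),((proj(im,np.array(P))-[120,100])*1.25).round(0).tolist())
E
```

```text
t 6.45 yaw 10.42 F [-0.1 -0.4 -0.6] w 34.5 flange in seat [ 98.7 387.8 143. ]
(0, 90, 60) delta [-5.4  29.78 11.73]
(0, 90, 20) delta [-3.7  29.78 15.35]
(0, 65, 18) delta [-3.61 32.28 15.53]
(0, 10, 18) delta [-3.61 37.78 15.53]
19.0 [[199.0, 301.0], [199.0, 109.0], [199.0, 100.0], [200.0, 115.0]]
21.0 [[199.0, 303.0], [199.0, 108.0], [199.0, 99.0], [200.0, 112.0]]
23.0 [[199.0, 304.0], [199.0, 107.0], [199.0, 98.0], [200.0, 109.0]]
25.0 [[199.0, 306.0], [199.0, 106.0], [199.0, 97.0], [200.0, 106.0]]
27.0 [[199.0, 307.0], [199.0, 106.0], [199.0, 96.0], [200.0, 104.0]]
```

Run:
```python
from h import *
import pickle
I=pickle.load(open('t.pkl','rb')); s=state(); M=R.from_rotvec(s['eef_rot']).as_matrix(); g=s['tool_pos']+M@[0,0,53.9]
def mask(im,c,r):
    h=cv2.cvtColor(im['color'],cv2.COLOR_BGR2HSV).astype(int)
    m=((h[...,0]>=6)&(h[...,0]<=16)&(h[...,1]>140)&(h[...,2]>60)).astype(np.uint8)
    k=np.zeros_like(m); k[c[1]-r:c[1]+r,c[0]-r:c[0]+r]=1; m*=k
    n,l,st,ce=cv2.connectedComponentsWithStats(m); j=1+st[1:,4].argmax(); return np.argwhere(l==j)[:,::-1].astype(float),st[j]
ps,st=mask(I['scene'],(263,190),30); print('scene',st,ps.mean(0), cv2.minAreaRect(ps.astype(np.float32)))
# row centres
for v in np.unique(ps[:,1]): u=ps[ps[:,1]==v,0]; print(int(v),u.min(),u.max(),end=' | ')
print()
for th in (17,20,23,25,27):
  t=np.radians(th); z=-np.sin(t)*M[:,0]-np.cos(t)*M[:,2]; x=np.cos(t)*M[:,0]-np.sin(t)*M[:,2]
  q=proj(I['scene'],np.array([g-45*z,g-90*z,g-122*z]))
  print(th,q.round(1).tolist(),'dir',np.degrees(np.arctan2(*(q[1]-q[0])[::-1])).round(1))
```

```text
scene [258 185  14  19 153] [264.01960784 194.25490196] ((264.13018798828125, 194.38758850097656), (10.076924324035645, 17.230772018432617), 22.61986541748047)
185 264.0 264.0 | 186 263.0 265.0 | 187 263.0 267.0 | 188 262.0 268.0 | 189 262.0 270.0 | 190 261.0 271.0 | 191 261.0 271.0 | 192 260.0 270.0 | 193 260.0 270.0 | 194 259.0 269.0 | 195 259.0 268.0 | 196 258.0 268.0 | 197 258.0 268.0 | 198 258.0 267.0 | 199 258.0 266.0 | 200 259.0 266.0 | 201 259.0 265.0 | 202 260.0 265.0 | 203 266.0 266.0 | 
17 [[271.8, 185.3], [268.1, 198.3], [265.6, 207.3]] dir 105.9
20 [[271.1, 184.9], [266.6, 197.6], [263.6, 206.3]] dir 109.3
23 [[270.3, 184.5], [265.2, 196.8], [261.6, 205.2]] dir 112.8
25 [[269.8, 184.2], [264.2, 196.2], [260.4, 204.4]] dir 115.1
27 [[269.4, 183.9], [263.3, 195.6], [259.1, 203.6]] dir 117.4
```

Tilt is about 25-28°, close enough for fine alignment on the lips. Move over to just outside the mouth.

Emit:
{"op": "step_arm", "data": {"series": [[-1,[-0.7,4.3,0],0],[-1,[-0.7,4.3,0],0],[-1,[-0.7,4.3,0],0],[-1,[-0.8,4.3,0],0],[-1,[-0.8,4.2,2],0]]}}

```text
time_s: 6.95
tool_pos: [476.0, -51.2, 383.8]
eef_rot: [3.128, 0.285, 0.005]
contact_force: [0.6, 0.7, -1.2]
grip_width: 34.3
grasp_force: 60.6
```

Emit:
{"op": "step_arm", "data": {"series": [[-1,[-0.8,4.2,2.5],0],[-1,[-0.9,4.2,2.5],0],[-1,[0,0,3],0],[-1,[0,0,1.7],0],[-1,[0,0,0],0]]}}

```text
time_s: 7.45
tool_pos: [472.5, -135.3, 283.2]
eef_rot: [-3.127, -0.284, 0.009]
contact_force: [-0.3, 0.5, -2.0]
grip_width: 34.4
grasp_force: 60.6
```

Run:
```python
from h import *
import pickle
im={n:get_image(n) for n in ('scene','top','wrist')}; pickle.dump(im,open('m.pkl','wb'))
rep(40,[(0,70,18),(0,10,18)])
T=seatT(*SEAT); print((proj(im['wrist'],np.array([(T@[*p,1])[:3] for p in [(21,24,14),(-21,24,14),(45,24,14),(-45,24,14)]]))-[0,0]).round(0).tolist())
g=(T@[0,50,20,1])[:3]; p=proj(im['scene'],g).astype(int)
a=cv2.resize(im['scene']['color'][p[1]-55:p[1]+45,p[0]-40:p[0]+50],None,fx=4.4,fy=4.4,interpolation=cv2.INTER_CUBIC)
b=cv2.resize(im['wrist']['color'][60:420,150:470],(400,450),interpolation=cv2.INTER_CUBIC)
out=np.zeros((600,800,3),np.uint8); out[:a.shape[0],:a.shape[1]]=a; out[:450,400:]=b
cv2.imwrite('pics/m.png',out); print(p)
```

```text
t 7.6 yaw 10.45 F [ 0.6  0.6 -1.3] w 34.6 flange in seat [ 1.9 90.2 61. ]
(0, 70, 18) delta [1.64 2.02 3.98]
(0, 10, 18) delta [1.64 8.02 3.98]
[[386.0, 149.0], [373.0, 199.0], [396.0, 113.0], [366.0, 223.0]]
[320 182]
```

View pics/m.png

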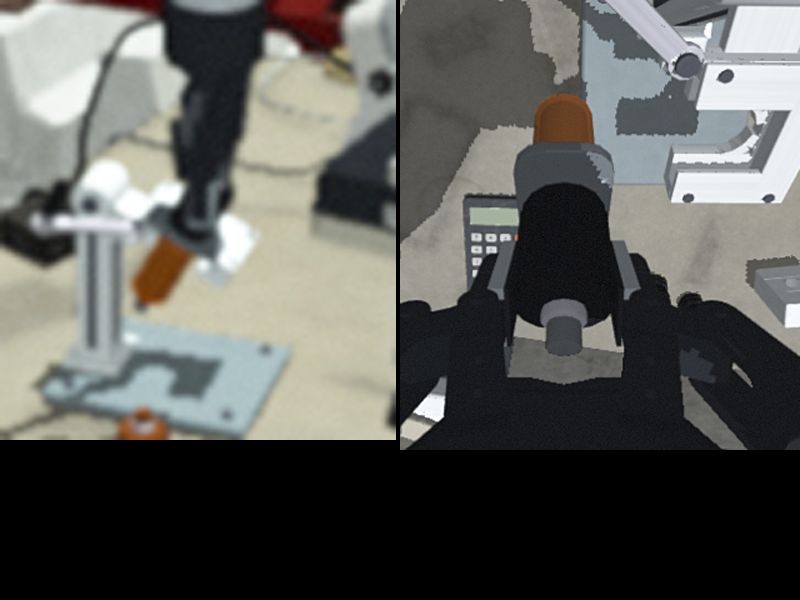

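The view shows the barrel just outside the mouth with its axis nearly matching the holder; lip corners at about (697,110) and (670,172). The flange seems 3-5 mm up-slope of nominal, so I compensate and enter above the lips in slow steps.

Emit:
{"op": "step_arm", "data": {"series": [[-1,[0.6,1,1.9],0],[-1,[0.7,1,2],0],[-1,[0,1,0],0],[-1,[0,1,0],0],[-1,[0,0,0],0]]}}

```text
time_s: 8.1
tool_pos: [494.1, -173.8, 248.1]
eef_rot: [3.128, 0.282, 0.002]
contact_force: [0.3, 0.6, -1.8]
grip_width: 34.3
grasp_force: 60.6
```

Emit:
{"op": "step_arm", "data": {"series": [[-1,[0,0.7,0],0],[-1,[0,0.7,0],0],[-1,[0,0.6,0],0],[-1,[0,0,0],0],[-1,[0,0,0],0]]}}

```text
time_s: 8.6
tool_pos: [497.4, -192.0, 246.8]
eef_rot: [-3.129, -0.285, 0.0]
contact_force: [-0.5, 0.2, -1.1]
grip_width: 34.3
grasp_force: 60.6
```

Run:
```python
from h import *
rep(40)
```

```text
t 8.6 yaw 10.39 F [-0.5  0.2 -1.1] w 34.3 flange in seat [-3.4 30.  20. ]
```

No contact: the barrel is entering the slot above the lips. Go deeper, then lower onto the lips along the normal.

Emit:
{"op": "step_arm", "data": {"series": [[-1,[0,0.7,0],0],[-1,[0,0.7,0],0],[-1,[0,0.6,0],0],[-1,[0,0,0],0],[-1,[0.13,0,0.27],0]]}}

```text
time_s: 9.1
tool_pos: [502.3, -211.6, 244.2]
eef_rot: [3.129, 0.284, 0.0]
contact_force: [-0.6, 0.4, -1.9]
grip_width: 34.3
grasp_force: 60.6
```

Emit:
{"op": "step_arm", "data": {"series": [[-1,[0.08,0,0.18],0],[-1,[0,0,0],0],[-1,[0,0,0],0]]}}

```text
time_s: 9.4
tool_pos: [503.1, -211.2, 243.5]
eef_rot: [3.128, 0.285, 0.001]
contact_force: [-3.8, -0.3, 15.2]
grip_width: 34.6
grasp_force: 62.7
```

Run:
```python
from h import *
s,_=rep(40); print(s['torque'])
```

```text
t 9.4 yaw 10.41 F [-3.8 -0.3 15.2] w 34.6 flange in seat [-2.9  9.9 16.1]
[-0.13511854  1.13943178 -0.01630611]
```

Contact on the robot-side wing (slightly over-tilted), as estimated. Pressing a bit more will make the flange lie flat on the lips.

Emit:
{"op": "step_arm", "data": {"series": [[-1,[0.04,0,0.09],0],[-1,[0,0,0],0]]}}

```text
time_s: 9.6
tool_pos: [503.5, -211.2, 243.4]
eef_rot: [3.128, 0.285, 0.001]
contact_force: [-5.8, 1.1, 25.3]
grip_width: 34.5
grasp_force: 63.8
```

Run:
```python
from h import *
s,_=rep(40); print(s['torque'])
```

```text
t 9.6 yaw 10.41 F [-5.8  1.1 25.3] w 34.5 flange in seat [-2.6  9.9 15.8]
[ 0.0618611   1.84682015 -0.01191709]
```

Emit:
{"op": "step_arm", "data": {"series": [[-1,[0.04,0,0.09],0],[-1,[0,0,0],0]]}}

```text
time_s: 9.8
tool_pos: [504.1, -211.1, 243.1]
eef_rot: [3.127, 0.285, 0.003]
contact_force: [-7.1, 1.9, 29.5]
grip_width: 34.3
grasp_force: 64.6
```

Run:
```python
from h import *
s,_=rep(40); print(s['torque'])
```

```text
t 9.8 yaw 10.4 F [-7.1  1.9 29.5] w 34.3 flange in seat [-2.1  9.8 15.2]
[ 0.2180703   1.8097445  -0.10315868]
```

Emit:
{"op": "step_arm", "data": {"series": [[-1,[0.05,0,0.1],0],[-1,[0.05,0,0.1],0],[-1,[0,0,0],0]]}}

```text
time_s: 10.1
tool_pos: [504.2, -211.1, 242.9]
eef_rot: [3.127, 0.284, 0.001]
contact_force: [-17.1, 4.2, 55.8]
grip_width: 34.2
grasp_force: 67.7
```

Run:
```python
from h import *
s,_=rep(40); print(s['torque'])
```

```text
t 10.1 yaw 10.37 F [-17.1   4.2  55.8] w 34.2 flange in seat [-2.1  9.8 15.1]
[ 0.59984788  3.7853769  -0.14043333]
```

Emit:
{"op": "step_arm", "data": {"series": [[-1,[0.05,0,0.1],0],[-1,[0,0,0],0]]}}

```text
time_s: 10.3
tool_pos: [504.3, -211.1, 242.8]
eef_rot: [3.127, 0.283, 0.001]
contact_force: [-21.2, 4.1, 68.4]
grip_width: 34.3
grasp_force: 69.0
```

Run:
```python
from h import *
s,_=rep(40); print(s['torque'])
```

```text
t 10.3 yaw 10.35 F [-21.2   4.1  68.4] w 34.3 flange in seat [-2.1  9.8 15. ]
[ 0.84923488  4.69994523 -0.02164968]
```

The force now rises at the arm's own stiffness, so the flange lies flat on the lips (reading z=15.0 ↔ true 14). Lift off along the normal and probe x clearance lightly inside the slot.

Emit:
{"op": "step_arm", "data": {"series": [[-1,[-0.21,0,-0.45],0],[-1,[-0.21,0,-0.45],0],[-1,[0,0,0],0],[-1,[0,0,0],0]]}}

```text
time_s: 10.7
tool_pos: [501.3, -211.3, 246.1]
eef_rot: [-3.128, -0.285, 0.001]
contact_force: [0.0, -0.2, -1.5]
grip_width: 34.5
grasp_force: 61.4
```

Run:
```python
from h import *
s,_=rep(40); print(s['torque'])
```

```text
t 10.7 yaw 10.43 F [ 0.  -0.2 -1.5] w 34.5 flange in seat [-3.4 10.2 19.2]
[ 0.00579158 -0.09905316 -0.01610843]
```

Emit:
{"op": "step_arm", "data": {"series": [[-1,[0.09,0,-0.04],0],[-1,[0,0,0],0]]}}

```text
time_s: 10.9
tool_pos: [502.3, -211.2, 246.4]
eef_rot: [-3.128, -0.285, 0.001]
contact_force: [0.2, -0.6, -1.7]
grip_width: 34.9
grasp_force: 61.4
```

Emit:
{"op": "step_arm", "data": {"series": [[-1,[0.09,0,-0.04],0],[-1,[0,0,0],0]]}}

```text
time_s: 11.1
tool_pos: [503.2, -211.1, 247.2]
eef_rot: [-3.128, -0.285, 0.0]
contact_force: [0.2, 0.3, -1.4]
grip_width: 34.3
grasp_force: 61.4
```

Run:
```python
from h import *
s,_=rep(40); print(s['torque'])
```

```text
t 11.1 yaw 10.42 F [ 0.2  0.3 -1.4] w 34.3 flange in seat [-1.3 10.1 19.4]
[ 0.04160863 -0.02230541  0.03091596]
```

Emit:
{"op": "step_arm", "data": {"series": [[-1,[0.09,0,-0.04],0],[-1,[0,0,0],0]]}}

```text
time_s: 11.3
tool_pos: [504.1, -211.0, 247.8]
eef_rot: [3.129, 0.285, 0.0]
contact_force: [0.3, 0.3, -1.1]
grip_width: 34.6
grasp_force: 61.4
```

Emit:
{"op": "step_arm", "data": {"series": [[-1,[0.09,0,-0.04],0],[-1,[0,0,0],0]]}}

```text
time_s: 11.5
tool_pos: [504.8, -210.9, 248.2]
eef_rot: [3.129, 0.285, -0.0]
contact_force: [-0.2, -0.5, -1.3]
grip_width: 34.4
grasp_force: 61.4
```

Run:
```python
from h import *
s,_=rep(40); print(s['torque'])
```

```text
t 11.5 yaw 10.41 F [-0.2 -0.5 -1.3] w 34.4 flange in seat [ 0.7 10.  19.6]
[-0.05231462  0.08592612  0.01219919]
```

Emit:
{"op": "step_arm", "data": {"series": [[-1,[0.07,0,-0.03],0],[-1,[0,0,0],0]]}}

```text
time_s: 11.7
tool_pos: [505.1, -210.8, 248.4]
eef_rot: [-3.129, -0.285, 0.001]
contact_force: [-1.1, -1.1, -2.1]
grip_width: 34.8
grasp_force: 61.4
```

Emit:
{"op": "step_arm", "data": {"series": [[-1,[0.07,0,-0.03],0],[-1,[0,0,0],0]]}}

```text
time_s: 11.9
tool_pos: [505.4, -210.8, 248.5]
eef_rot: [-3.128, -0.285, 0.003]
contact_force: [-4.1, -1.6, -0.7]
grip_width: 34.4
grasp_force: 61.4
```

Run:
```python
from h import *
s,_=rep(40); print(s['torque'])
```

```text
t 11.9 yaw 10.4 F [-4.1 -1.6 -0.7] w 34.4 flange in seat [ 1.3 10.1 19.7]
[-0.26429699  0.93193403 -0.01623396]
```

Wall contact at reading x≈0.9, so the slot centre reads about -1.2. Back off to centre, withdraw out of the mouth, lower to channel height.

Emit:
{"op": "step_arm", "data": {"series": [[-1,[-0.25,0,0.12],0],[-1,[0,-1,0],0],[-1,[0,-1,0],0],[-1,[0,-1,0],0],[-1,[0,-1.1,0],0]]}}

```text
time_s: 12.4
tool_pos: [496.4, -169.4, 247.7]
eef_rot: [-3.128, -0.286, -0.001]
contact_force: [0.8, 0.9, -1.3]
grip_width: 34.3
grasp_force: 61.4
```

Emit:
{"op": "step_arm", "data": {"series": [[-1,[0.2,0,0.5],0],[-1,[0.2,0,0.5],0],[-1,[0.2,0,0.5],0],[-1,[0,0,0],0],[-1,[0,0,0],0]]}}

```text
time_s: 12.9
tool_pos: [502.2, -170.0, 232.2]
eef_rot: [-3.129, -0.284, 0.001]
contact_force: [1.5, 1.0, 0.6]
grip_width: 34.5
grasp_force: 61.4
```

Run:
```python
from h import *
rep(40,[(-1.2,50,2.5)])
```

```text
t 12.9 yaw 10.38 F [1.5 1.  0.6] w 34.5 flange in seat [-1.8 50.7  3.1]
(-1.2, 50, 2.5) delta [0.08 0.07 0.03]
```

Emit:
{"op": "step_arm", "data": {"series": [[-1,[0.08,0.07,0.03],0],[-1,[0,0,0],0],[-1,[0,0.4,0],0],[-1,[0,0.4,0],0],[-1,[0,0,0],0]]}}

```text
time_s: 13.4
tool_pos: [504.6, -178.9, 232.3]
eef_rot: [3.128, 0.283, 0.0]
contact_force: [0.1, -0.5, -1.4]
grip_width: 34.7
grasp_force: 61.4
```

Run:
```python
from h import *
rep(40)
```

```text
t 13.4 yaw 10.36 F [ 0.1 -0.5 -1.4] w 34.7 flange in seat [-1.  41.5  2.9]
```

Emit:
{"op": "step_arm", "data": {"series": [[-1,[0,0.3,0],0],[-1,[0,0,0],0]]}}

```text
time_s: 13.6
tool_pos: [505.1, -181.5, 232.3]
eef_rot: [3.129, 0.284, 0.0]
contact_force: [0.7, -0.3, -1.5]
grip_width: 34.4
grasp_force: 61.4
```

Run:
```python
from h import *
s,_=rep(40); print(s['torque'])
```

```text
t 13.6 yaw 10.39 F [ 0.7 -0.3 -1.5] w 34.4 flange in seat [-1.  38.9  2.8]
[-0.07356873  0.01025065 -0.01440113]
```

The flange's leading edge is entering without force. Continue.

Emit:
{"op": "step_arm", "data": {"series": [[-1,[0,0.3,0],0],[-1,[0,0.3,0],0],[-1,[0,0,0],0]]}}

```text
time_s: 13.9
tool_pos: [506.2, -187.5, 232.2]
eef_rot: [3.128, 0.284, -0.0]
contact_force: [0.9, -1.1, -1.1]
grip_width: 34.5
grasp_force: 61.4
```

Emit:
{"op": "step_arm", "data": {"series": [[-1,[0,0.3,0],0],[-1,[0,0.3,0],0],[-1,[0,0,0],0]]}}

```text
time_s: 14.2
tool_pos: [507.3, -193.3, 232.2]
eef_rot: [3.128, 0.284, -0.0]
contact_force: [-0.4, 0.5, -1.3]
grip_width: 34.6
grasp_force: 61.4
```

Run:
```python
from h import *
s,_=rep(40); print(s['torque'])
```

```text
t 14.2 yaw 10.38 F [-0.4  0.5 -1.3] w 34.6 flange in seat [-1.  26.8  2.8]
[-0.07673294  0.11644387 -0.02996412]
```

Emit:
{"op": "step_arm", "data": {"series": [[-1,[0,0.4,0],0],[-1,[0,0.4,0],0],[-1,[0,0.4,0],0],[-1,[0,0,0],0]]}}

```text
time_s: 14.6
tool_pos: [509.6, -205.4, 232.3]
eef_rot: [3.128, 0.284, 0.0]
contact_force: [-0.4, 0.2, -1.7]
grip_width: 34.4
grasp_force: 61.3
```

Emit:
{"op": "step_arm", "data": {"series": [[-1,[0,0.4,0],0],[-1,[0,0.4,0],0],[-1,[0,0.3,0],0],[-1,[0,0,0],0]]}}

```text
time_s: 15.0
tool_pos: [511.5, -216.0, 232.2]
eef_rot: [3.129, 0.284, 0.0]
contact_force: [0.5, 1.1, -1.1]
grip_width: 34.8
grasp_force: 61.3
```

Run:
```python
from h import *
s,_=rep(40); print(s['torque'])
```

```text
t 15.0 yaw 10.37 F [ 0.5  1.1 -1.1] w 34.8 flange in seat [-1.   3.7  2.8]
[-0.02782856  0.04953085 -0.00256118]
```

Emit:
{"op": "step_arm", "data": {"series": [[-1,[0,0.25,0],0],[-1,[0,0.15,0],0],[-1,[0,0,0],0]]}}

```text
time_s: 15.3
tool_pos: [512.2, -219.6, 232.2]
eef_rot: [3.129, 0.285, -0.0]
contact_force: [-0.0, 0.8, -0.8]
grip_width: 34.5
grasp_force: 61.3
```

Emit:
{"op": "step_arm", "data": {"series": [[-1,[0,0.15,0],0],[-1,[0,0.1,0],0],[-1,[0,0,0],0]]}}

```text
time_s: 15.6
tool_pos: [512.5, -221.2, 232.2]
eef_rot: [-3.128, -0.286, 0.001]
contact_force: [-0.5, 3.1, -0.2]
grip_width: 34.4
grasp_force: 61.3
```

Run:
```python
from h import *
s,_=rep(40); print(s['torque'])
```

```text
t 15.6 yaw 10.45 F [-0.5  3.1 -0.2] w 34.4 flange in seat [-1.  -1.5  2.7]
[0.81587584 0.22368452 0.03068657]
```

The end of the slot is reached (contact at reading y≈-1.4). Ease back 1.5 mm, lower onto the floor along the normal, and release.

Emit:
{"op": "step_arm", "data": {"series": [[-1,[0,-0.2,0],0],[-1,[0.05,0,0.11],0],[-1,[0.02,0,0.06],0],[-1,[0,0,0],0]]}}

```text
time_s: 16.0
tool_pos: [513.0, -219.8, 231.2]
eef_rot: [3.128, 0.285, 0.001]
contact_force: [-2.7, 2.3, 7.0]
grip_width: 34.1
grasp_force: 62.5
```

Run:
```python
from h import *
s,_=rep(40); print(s['torque'])
```

```text
t 16.0 yaw 10.4 F [-2.7  2.3  7. ] w 34.1 flange in seat [-0.6 -0.3  1.5]
[ 0.33215154  0.58067384 -0.08400965]
```

Emit:
{"op": "step_arm", "data": {"series": [[-0.1,[0,0,0],0],[0,[0,0,0],0],[0,[0,0,0],0],[0,[0,0,0],0]]}}

```text
time_s: 16.4
tool_pos: [513.0, -219.9, 230.5]
eef_rot: [3.129, 0.285, -0.0]
contact_force: [-0.8, -0.1, 0.2]
grip_width: 42.3
grasp_force: 0.0
```

Released. Lift clear and look at the barrel and knob.

Emit:
{"op": "step_arm", "data": {"series": [[0.3,[0,0,-2],0],[0.3,[0,0,-4],0],[0.3,[0,0,-4.5],0],[0.3,[-1,-2,-4],0],[0.3,[-1,-2,-3],0]]}}

```text
time_s: 16.9
tool_pos: [486.0, -184.0, 407.9]
eef_rot: [3.128, 0.283, 0.003]
contact_force: [0.2, 0.8, 0.6]
grip_width: 55.6
grasp_force: 0.0
```

Emit:
{"op": "step_arm", "data": {"series": [[0,[0,0,0],0],[0,[0,0,0],0]]}}

```text
time_s: 17.1
tool_pos: [486.0, -184.0, 406.1]
eef_rot: [3.128, 0.286, 0.002]
contact_force: [0.5, -0.3, -0.4]
grip_width: 42.6
grasp_force: 0.0
```

Run:
```python
from h import *
import pickle
im=get_image('wrist'); pickle.dump(im,open('k.pkl','wb'))
s,_=rep(40); T=seatT(*SEAT)
def pr(P): return (proj(im,np.array([(T@[*p,1])[:3] for p in P]))*1.4286).round(0).tolist()
print('fit top, cap top',pr([(0,0,66),(0,0,52),(33,0,6),(-33,0,6)]))
for q in (2.2,2.3,2.4): print(q,pr([(42-90*np.cos(q),31+90*np.sin(q),48)]))
cv2.imwrite('pics/k.png',cv2.resize(im['color'],(800,600),interpolation=cv2.INTER_CUBIC))
```

```text
t 17.15 yaw 10.4 F [-0.6  0.4  0.5] w 42.7 flange in seat [ 54.5  39.6 167.6]
fit top, cap top [[462.0, 266.0], [460.0, 252.0], [457.0, 174.0], [450.0, 250.0]]
2.2 [[279.0, 105.0]]
2.3 [[287.0, 91.0]]
2.4 [[298.0, 78.0]]
```

View pics/k.png

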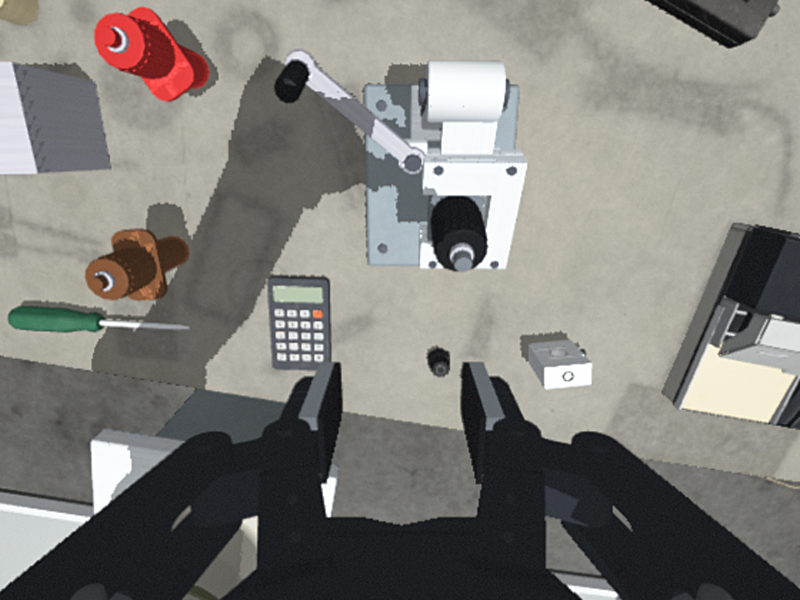

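The barrel is home: fitting top at (462,264) against (462,266) predicted for the seat. The knob top is at (290,95), so q≈2.27. Go pinch the knob.

```bash
cat >> h.py <<'E'
def knob(q,z=44): return np.array([42-90*np.cos(q),31+90*np.sin(q),z])
E
python3 - <<'E'
from h import *
s,M=rep(40); T=seatT(*SEAT); W=lambda p:(T@[*p,1])[:3]
g=s['tool_pos']+M@[0,0,53.9]; print('to knob',(M.T@(W(knob(2.27))-g)/10).round(2), W(knob(2.27)))
qs=[2.27,2.0,1.75,1.5,1.25,1.0,.75,.5,.25,0,-.06]
for a,b in zip(qs,qs[1:]): print(b,(M.T@(W(knob(b))-W(knob(a)))/10).round(2))
E
```

```text
t 17.15 yaw 10.4 F [-0.6  0.4  0.5] w 42.7 flange in seat [ 54.5  39.6 167.6]
to knob [11.04 -6.04 12.91] [ 583.50042249 -105.04186459  222.10757003]
2.0 [-1.86 -1.29  0.87]
1.75 [-1.94 -0.67  0.91]
1.5 [-2.03 -0.12  0.95]
1.25 [-1.99  0.44  0.93]
1.0 [-1.83  0.97  0.86]
0.75 [-1.56  1.44  0.73]
0.5 [-1.19  1.82  0.56]
0.25 [-0.74  2.09  0.35]
0 [-0.25  2.23  0.12]
-0.06 [ 0.01  0.54 -0.01]
```

Emit:
{"op": "step_arm", "data": {"series": [[0,[3.7,-2,0],0],[0,[3.7,-2,0],0],[0,[3.64,-2.04,0],0],[0,[0,0,4],0],[0,[0,0,4],0]]}}

```text
time_s: 17.65
tool_pos: [584.9, -103.9, 323.0]
eef_rot: [-3.128, -0.288, 0.0]
contact_force: [0.0, -0.7, -0.6]
grip_width: 42.5
grasp_force: 0.0
```

Emit:
{"op": "step_arm", "data": {"series": [[0,[0,0,3],0],[0,[0,0,1.9],0],[0,[0,0,0],0]]}}

```text
time_s: 17.95
tool_pos: [582.2, -105.1, 272.0]
eef_rot: [-3.127, -0.284, 0.012]
contact_force: [0.5, 0.2, 0.1]
grip_width: 42.8
grasp_force: 0.0
```

Emit:
{"op": "step_arm", "data": {"series": [[-1,[0,0,0],0],[-1,[0,0,0],0],[-1,[0,0,0],0],[-1,[0,0,0],0],[-1,[0,0,0],0]]}}

```text
time_s: 18.45
tool_pos: [584.0, -104.9, 277.3]
eef_rot: [3.128, 0.285, 0.002]
contact_force: [0.6, -1.2, -0.5]
grip_width: 11.8
grasp_force: 58.9
```

Run:
```python
from h import *
s,M=rep(40); T=seatT(*SEAT); g=s['tool_pos']+M@[0,0,53.9]
print('grip in seat',((g-T[:3,3])@T[:3,:3]).round(1),knob(2.27),s['grasp_force'])
```

```text
t 18.45 yaw 10.4 F [ 0.6 -1.2 -0.5] w 11.8 flange in seat [101.   99.9   4.9]
grip in seat [101.   99.9  44.9] [99.92475768 99.88194573 44.        ] 58.87979865074158
```

Knob pinched. Swing the keeper along its arc.

Emit:
{"op": "step_arm", "data": {"series": [[-1,[-0.93,-0.65,0.43],0],[-1,[-0.93,-0.64,0.44],0],[-1,[-0.97,-0.35,0.45],0],[-1,[-0.97,-0.32,0.46],0],[-1,[0,0,0],0]]}}

```text
time_s: 18.95
tool_pos: [539.9, -92.3, 257.9]
eef_rot: [-3.128, -0.284, 0.007]
contact_force: [-4.6, -0.6, 1.8]
grip_width: 11.7
grasp_force: 59.2
```

Run:
```python
from h import *
s,M=rep(40); T=seatT(*SEAT); g=s['tool_pos']+M@[0,0,53.9]; d=(g-T[:3,3])@T[:3,:3]
print('grip in seat',d.round(1),'q',np.arctan2(d[1]-31,42-d[0]),s['grasp_force'])
```

```text
t 18.95 yaw 10.38 F [-4.6 -0.6  1.8] w 11.7 flange in seat [ 55.2 120.4   4.8]
grip in seat [ 55.2 120.4  44.8] q 1.7179022626024196 59.23399865627289
```

Emit:
{"op": "step_arm", "data": {"series": [[-1,[-1.02,-0.06,0.48],0],[-1,[-1.01,-0.06,0.47],0],[-1,[-1,0.22,0.46],0],[-1,[-0.99,0.22,0.47],0],[-1,[0,0,0],0]]}}

```text
time_s: 19.45
tool_pos: [500.6, -101.4, 239.0]
eef_rot: [-3.126, -0.286, 0.009]
contact_force: [-8.5, 3.7, 0.6]
grip_width: 11.9
grasp_force: 58.9
```

Run:
```python
from h import *
s,M=rep(40); T=seatT(*SEAT); W=lambda p:(T@[*p,1])[:3]; g=s['tool_pos']+M@[0,0,53.9]; d=(g-T[:3,3])@T[:3,:3]
print('grip in seat',d.round(1),'q',np.arctan2(d[1]-31,42-d[0]),'r',np.hypot(d[1]-31,42-d[0]),s['grasp_force'],'to q=1',(M.T@(W(knob(1.0,d[2]))-g)/10).round(2))
```

```text
t 19.45 yaw 10.44 F [-8.5  3.7  0.6] w 11.9 flange in seat [ 10.7 118.6   4.7]
grip in seat [ 10.7 118.6  44.7] q 1.2275925644328498 r 93.04156498658328 58.91579747200012 to q=1 [-1.57  1.19  0.74]
```

Emit:
{"op": "step_arm", "data": {"series": [[-1,[-0.8,0.6,0.37],0],[-1,[-0.77,0.59,0.37],0],[-1,[-0.78,0.72,0.36],0],[-1,[-0.78,0.72,0.37],0],[-1,[0,0,0],0]]}}

```text
time_s: 19.95
tool_pos: [469.4, -130.3, 222.2]
eef_rot: [-3.121, -0.291, 0.028]
contact_force: [-19.9, 18.3, -4.5]
grip_width: 11.2
grasp_force: 58.3
```

Emit:
{"op": "step_arm", "data": {"series": [[-1,[-0.6,0.91,0.28],0],[-1,[-0.59,0.91,0.28],0],[-1,[0,0,0],0]]}}

```text
time_s: 20.25
tool_pos: [457.4, -151.5, 215.2]
eef_rot: [-3.12, -0.286, 0.041]
contact_force: [-26.1, 10.0, -16.2]
grip_width: 9.7
grasp_force: 59.7
```

Run:
```python
from h import *
s,M=rep(40); T=seatT(*SEAT); W=lambda p:(T@[*p,1])[:3]; g=s['tool_pos']+M@[0,0,53.9]; d=(g-T[:3,3])@T[:3,:3]
print('grip in seat',d.round(1),'q',np.arctan2(d[1]-31,42-d[0]),'r',np.hypot(d[1]-31,42-d[0]),s['grasp_force'])
for q in (.25,0): print(q,(M.T@(W(knob(q,d[2]))-g)/10).round(2))
```

```text
t 20.25 yaw 10.48 F [-26.1  10.  -16.2] w 9.7 flange in seat [-47.   77.5   5.4]
grip in seat [-47.   77.5  45.4] q 0.4815579213893588 r 100.44636926176526 59.727235436439514
0.25 [ 0.16  2.42 -0.11]
0 [-0.09  4.65 -0.  ]
```

Run:
```python
from h import *
s=state(); print(s['qpos'].round(3),s['effort'].round(1),s['contact_force'].round(1),s['torque'].round(2),R.from_rotvec(s['eef_rot']).as_matrix().round(3))
```

```text
[ 0.319  0.461 -0.16   2.208  0.144  0.509 -1.341] [  1.  -67.2   0.6 -37.2   1.2  -8.2   0.2] [-26.1  10.  -16.2] [1.91 5.5  0.02] [[ 0.983  0.182 -0.027]
 [ 0.182 -0.983  0.006]
 [-0.025 -0.01  -1.   ]]
```

The force lies along seat -x: the knob has slid to the pads' edge and is being squeezed out. Open to a loose cage, recentre, and push it the rest of the way with the pad.

Emit:
{"op": "step_arm", "data": {"series": [[-0.35,[0,0,0],0],[-0.35,[0,0,0],0],[-0.35,[0,0,0],0]]}}

```text
time_s: 20.55
tool_pos: [470.4, -154.2, 219.9]
eef_rot: [3.128, 0.285, 0.003]
contact_force: [-0.9, 0.2, -0.0]
grip_width: 27.4
grasp_force: 0.0
```

```bash
cat >> h.py <<'E'
def gs(qs=()):
    s=state(); M=R.from_rotvec(s['eef_rot']).as_matrix(); T=seatT(*SEAT); g=s['tool_pos']+M@[0,0,53.9]; d=(g-T[:3,3])@T[:3,:3]
    print('grip in seat',d.round(1),'F',s['contact_force'].round(1),'w',s['grip_width'].round(1))
    for x,y,z in qs: print((x,y,z),(M.T@((T@[x,y,z,1])[:3]-g)/10).round(2))
E
python3 -c "
from h import *
gs([(-35,77,46),(-48,31,46)])"
```

```text
Traceback (most recent call last):
  File "h.py", line 32, in gs
    print('grip in seat',d.round(1),'F',s['contact_force'].round(1),'w',s['grip_width'].round(1))
                                                                        ^^^^^^^^^^^^^^^^^^^^^
AttributeError: 'float' object has no attribute 'round'
```

```bash
sed -i "s/s\['grip_width'\].round(1)/s['grip_width']/" h.py; python3 -c "
from h import *
gs([(-43,58,45),(-47,35,45),(-48,22,45)])"
```

```text
grip in seat [-32.6  72.   43.9] F [-0.9  0.2 -0. ] w 27.351111780984418
(-43, 58, 45) [-0.99  1.4   0.34]
(-47, 35, 45) [-1.35  3.7   0.5 ]
(-48, 22, 45) [-1.44  5.    0.55]
```

Emit:
{"op": "step_arm", "data": {"series": [[-0.35,[-0.5,0.7,0.17],0],[-0.35,[-0.49,0.7,0.17],0],[-0.35,[-0.12,0.77,0.05],0],[-0.35,[-0.12,0.77,0.05],0],[-0.35,[-0.12,0.76,0.06],0]]}}

```text
time_s: 21.05
tool_pos: [462.7, -194.0, 214.6]
eef_rot: [3.129, 0.284, -0.0]
contact_force: [-0.5, 1.9, 0.2]
grip_width: 27.3
grasp_force: 0.4
```

Emit:
{"op": "step_arm", "data": {"series": [[-0.35,[-0.05,0.5,0],0],[-0.35,[0,0.4,0],0],[-0.35,[0,0.2,0],0],[-0.35,[0,0,0],0]]}}

```text
time_s: 21.45
tool_pos: [464.1, -203.2, 214.6]
eef_rot: [-3.127, -0.286, 0.001]
contact_force: [-1.9, 3.5, 1.0]
grip_width: 27.7
grasp_force: 1.9
```

```bash
python3 -c "
from h import *
gs()"
```

```text
grip in seat [-48.6  25.   45.5] F [-1.9  3.5  1. ] w 27.6695219267648
```

Emit:
{"op": "step_arm", "data": {"series": [[-0.35,[0,0.3,0],0],[-0.35,[0,0,0],0],[-0.35,[0,0,0],0]]}}

```text
time_s: 21.75
tool_pos: [464.3, -203.8, 214.5]
eef_rot: [-3.125, -0.29, 0.003]
contact_force: [-3.6, 13.6, 3.8]
grip_width: 27.8
grasp_force: 6.8
```

```bash
python3 -c "
from h import *
gs()"
```

```text
grip in seat [-48.7  24.5  45.4] F [-3.6 13.6  3.8] w 27.806653123932126
```

Firm on the stop, knob y≈31, so the keeper is shut. Back off to centre the cage and lift away.

Emit:
{"op": "step_arm", "data": {"series": [[-0.2,[0,-0.6,0],0],[-0.2,[0,-0.2,0],0],[-0.2,[0,0,0],0],[-0.2,[0,0,-2],0],[-0.2,[0,0,-4],0]]}}

```text
time_s: 22.25
tool_pos: [462.6, -199.2, 273.4]
eef_rot: [-3.127, -0.285, 0.007]
contact_force: [1.5, -1.0, 0.3]
grip_width: 34.1
grasp_force: 0.0
```

Emit:
{"op": "step_arm", "data": {"series": [[-0.2,[0,0,-4],0],[-0.2,[0,-2,-4],0],[-0.2,[0,-2,-4],0],[-0.2,[0,0,0],0],[-0.2,[0,0,0],0]]}}

```text
time_s: 22.75
tool_pos: [456.3, -159.9, 395.6]
eef_rot: [3.127, 0.285, 0.004]
contact_force: [0.4, -0.1, -0.1]
grip_width: 34.4
grasp_force: 0.0
```

Run:
```python
from h import *
gs(); im=get_image('wrist'); T=seatT(*SEAT); z=1
g=cv2.cvtColor(im['color'],cv2.COLOR_BGR2GRAY)
p=lambda P: proj(im,(T@[*P,1])[:3]).round(1)
for q in (0,.1,.2): print('knob top',q,p(knob(q,48)),'base',p(knob(q,14)))
m=(g<45).astype(np.uint8)
c=p(knob(0,40)).astype(int); k=np.zeros_like(m); k[max(c[1]-25,0):c[1]+25,max(c[0]-25,0):c[0]+25]=1
n,l,st,ce=cv2.connectedComponentsWithStats(m*k); print('knob blobs',[(s.tolist(),e.round(1).tolist()) for s,e in zip(st[1:],ce[1:]) if s[4]>15], 'pred mid',p(knob(0,30)))
print('fit top',p((0,0,66)),'cap top',p((0,0,52)),'cap mid',p((0,0,29)))
c=p((0,0,35)).astype(int); k[:]=0; k[c[1]-35:c[1]+35,c[0]-35:c[0]+35]=1
n,l,st,ce=cv2.connectedComponentsWithStats(m*k); print('cap blobs',[(s.tolist(),e.round(1).tolist()) for s,e in zip(st[1:],ce[1:]) if s[4]>30])
```

```text
grip in seat [ 28.2  68.8 209.4] F [ 0.4 -0.1 -0.1] w 34.380156122035885
knob top 0 [317.4 190.6] base [314.6 170.6]
knob top 0.1 [308.5 190.2] base [306.4 170.3]
knob top 0.2 [299.7 189.2] base [298.3 169.3]
knob blobs [([309, 166, 14, 28, 288], [315.2, 179.5])] pred mid [315.8 179.6]
fit top [359.5 161.1] cap top [356.6 152.2] cap mid [352.2 138.9]
cap blobs [([332, 112, 44, 54, 1489], [352.0, 135.2])]
```

The knob sits at (315.2,179.5) against (315.8,179.6) predicted for a shut keeper, and the cap is where the seat predicts. The gripper is clear, so I hand it in.

```bash
python3 -c "
from station import *
print(job_done())"
```

```text
the job is handed in; nothing more can be done
None
```

The large barrel is home in the holder and the keeper is shut on its stop, with the gripper clear of everything; I handed the job in at about 23 s. The final image put the knob and cap within a few pixels of their shut and seated positions. The hand-in gave no verdict, and I did not re-check the slim barrel, load cell or tape measure at the end.

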